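# Light the kitchen-table lantern: load tea lights, hold the glass shade over the base

### The job

Please get the table lantern ready to light: first put the two tea lights into the two round pockets of the wooden base, one in each, sitting flat at the bottom. Then pick the glass shade up by its handle, carry it over the spice rack without touching the rack, and finish still holding it in the air about 2 cm above the base, level, centred and lined up with the base, so that I can reach a match under it; it must not touch the base or the tea lights. Leave the other things on the table where they are.

Things in the scene. Friction and masses are not known exactly. Their poses are not given: they have to be found in the camera images.
- light_a_mid (a point): tea light: flat aluminium cup with white wax, 38 mm across, 22 mm high, about 20 g, standing upright on the table to the right of the wooden base; this point is at its centre, 11 mm above its underside; z up. A thin wick (seen only) stands 6 mm above the top
- light_b_mid (a point): the second tea light, the same in every way; either may go in either pocket
- base: brown wooden lantern base, 170 (x) x 100 (y) x 24 (z) mm, fixed to the table, turned up to 23 degrees; origin at the centre of its underside, its x axis along the long side
- base_top (a point): centre of the base's top face, 24 mm above the table; x along its long side, z up
- base_hole0 (a point): centre of the mouth of one round pocket (in the top face): 43 mm across, 12 mm deep with a flat floor, so a seated tea light stands 10 mm proud; 35 mm from the base's centre along -x of the base
- base_hole1 (a point): the same for the other pocket, 35 mm from the base's centre along +x of the base
- shade_handle (a point): centre of the shade's handle: a straight wooden bar along the shade's x axis, 12 x 12 mm in section, 74 mm free between its two posts, its centre 125 mm above the shade's lower rim and 35 mm above its roof
- shade_rim (a point): glass lantern shade: dark steel frame with glass panes, open below, roofed above, 150 (x) x 80 (y) mm, 90 mm high plus the handle, roughly 0.25 to 0.5 kg, standing on the table left of the rack, turned up to 34 degrees; this point is the centre of its lower rim (the level of its underside); x along its long side, z up. Either way round is right over the base
- shade: the same shade as a whole; origin at the centre of its lower rim
- light_a: the first tea light as a whole; origin at its underside
- light_b: the second tea light as a whole; origin at its underside
- rack: low dark wooden spice rack with five jars, 300 (x) x 75 (y) mm, 105 mm high over the jar caps, fixed to the table between the shade (left of it) and the base (right of it), its length roughly away from the robot, turned up to 12 degrees; origin at the centre of its underside
- ramekin: small white ceramic bowl, 54 mm across, 35 mm high, standing in line with the tea lights (which of the three places it has varies); origin at its underside
- sauce: amber sauce bottle, 60 mm across, 190 mm high, at the far side; origin at its underside
- mug: white mug, 80 mm across, 90 mm high, at the far side; origin at its underside
- matchbox: plain cardboard matchbox lying flat, 36 x 55 x 16 mm, near right of the robot; origin at its underside
- shaker: steel shaker, 40 mm across, 78 mm high, near left of the robot; origin at its underside
Things that resemble listed ones, but are neither listed nor needed, are in the scene too. Leave any purple or red look-alike of the light_b alone.

How it is judged:
By the outcome, as a careful person would: the job done as asked, in the order asked, and still so for the second after the job is handed in, while the arm keeps its last pose, push and grip.
It also fails if it takes over 72 s, if anything falls off the work surface, if the arm or the gripper's body presses on something with over 40 N, if the wrist force passes 120 N, or if a joint passes its speed limit or range.

### The arm

A 6-joint arm with a two-finger parallel gripper is mounted at the origin on the work surface. World frame = base frame: x ahead of the robot, y to its left, z up, the work surface at z = 0. Lengths are in m, angles in degrees, forces in N, time in s.
With the tool pointing down it reaches from about 0.35 to 0.775 m from the base axis. Payload 7.3 kg.
Tool frame: the origin (TCP) lies at the very end of the fingers, on their centre line; the grasp point (between the pads) lies 19 mm behind it (manip.grip_depth is the distance from the TCP to the grasp point, in m); y points along the fingers, z is the direction in which the jaws open and shut, and the axes are right-handed (so a half turn about y gives the same grasp; the last joint's range is limited). The gripper opens to 92 mm and grips with 3 to 60 N. Pads are 19 mm wide; open, the fingers measure 130 mm over their backs; the gripper's body (75 mm by 190 mm) begins 47 mm behind the grasp point.
Start: joints at [62.911, 19.595, 87.324, -0, 73.075, -8.365], TCP at [0.169, 0.497, 0.227] pointing down, gripper open.
Joint ranges: [-145.02, 145.02], [-44.19, 115.74], [2.07, 154.8], [-57.11, 237.11], [16.16, 152.29], [-177.93, 177.93]. Speed limits (degrees/s): [147.25, 147.25, 180, 180, 180, 180].

### API

Orientations are given as [roll, pitch, yaw] about the fixed x, y, z axes, in that order (R = Rz(yaw) Ry(pitch) Rx(roll)).
In Python, from cell import manip, cams gives the robot as it stands.
- The arm moves only by the tool jog_arm, never from a script. Its argument "moves" is a list of rows, each a list of 4 numbers: the shift along the world's x, y, z in m, then the turn about the world's z in degrees. In form: [[x, y, z, roll], ...]. A call has 1 to 12 rows; each row is the pose to reach, as a shift and turn from the pose commanded when the call began; what a row does not reach only later rows make up. A row lasts 1/8 s, in which the tool goes at most 62.5 mm and 10.7 degrees, less where a joint would pass 70% of its speed; a pose out of reach is approached as far as the arm can. A call with a gripper value outside its range is refused whole. "hand" is the finger opening in m, from 0 to 0.0918, set as the call begins (left out, the last holds). The fingers move at their own pace and stop on an object; "newtons" is the grip in N (left out, the last holds). Time passes only in rows, so rows that repeat a pose let the fingers close. It gives the time, the measured TCP pose, the force and the opening at its end, in the units of the state.
- manip.sense(): the state, without advancing time (a new reading comes with each control period).
- cams.read_camera(name): name is "scene" or "side" or "wrist"; returns the picture (384x512x3 uint8, red, green, blue); there is no depth.
- cams.calibration(name): a dict with "K" (3x3 intrinsics, pixels), "k1" (the pictures are not rectified: a ray, as slopes to the right and down, at radius r is drawn at 1 + k1 r^2 times it, then the intrinsics apply), "extrinsics" (4x4, takes a point from camera to world coordinates); the wrist camera has in their place "mount" (4x4, takes a point from camera to tool coordinates, whose origin is the TCP and whose axes are the tool frame's). Camera axes: x right, y down, z forward; pixel columns grow to the right and rows downward; lengths in m; the calibration is good to about 2 mm. A picture is of the moment at which its call begins: read the wrist's pose just before it. calibration takes no time and is no camera call.
- manip.close_job(): hands the job in, once; it reports no verdict.
The state is a dict: "time": time; "qpos": joint angles; "qvel": joint speeds; "joint_torque": joint torques, N m; "ee_pos": TCP position; "tcp_rot": TCP orientation; "ft_force": force on the tool from outside, world axes, zero at the start; "torque": the same for the moment, N m; "opening": opening from 0.0 (shut) to 1.0 (fully open).
Only numpy, scipy, OpenCV 4.12 (cv2) and the standard library are available. Lean on these libraries where they do the work, as an engineer would, in place of code of your own. Each camera call takes 0.05 s, during which the arm holds its last target.

## Working session

There is one attempt and no reset: what is moved stays moved. The work goes in short steps, Python scripts to look and compute and a tool call to move; the robot and the scene stay as the last step left them, time stands still between calls to the robot, and variables do not carry over. Pictures are saved under pics/ and viewed, and the job is handed in when it is done.

Besides the shell and the picture viewer there is one more tool, called after ">>>" as a command line: name --pt "numbers of a row" for each row, then --argument value for the rest. jog_arm: Moves the arm, as the interface text tells. Its arguments: {"type":"object","properties":{"moves":{"type":"array","items":{"type":"array","items":{"type":"number"}}},"hand":{"type":"number"},"newtons":{"type":"number"}},"required":["moves"]}

```bash
ls; mkdir -p pics
python3 - <<'E'
from cell import manip,cams
import cv2
s=manip.sense(); print(s)
for n in ["scene","side","wrist"]:
    im=cams.read_camera(n); cv2.imwrite(f"pics/{n}0.png",im[:,:,::-1]); c=cams.calibration(n); print(n,c)
E
```

```text
pics
{'time': 0.0, 'qpos': array([ 6.29106611e+01,  1.96338311e+01,  8.73788634e+01, -7.02730445e-04,
        7.30740699e+01, -8.36596931e+00]), 'qvel': array([-0.17089493,  0.0880525 ,  0.05244761, -0.03438448,  0.09106474,
       -0.14843456]), 'joint_torque': array([ 6.70685472e-05, -4.31248212e+01, -2.44215953e+01,  7.16966484e-02,
        5.60765737e-02, -4.72642068e-05]), 'ee_pos': array([0.16832141, 0.49684391, 0.22605862]), 'tcp_rot': array([-9.00859390e+01,  1.19590053e-02, -1.87231734e+01]), 'ft_force': array([0.12589646, 0.52293098, 0.28186911]), 'torque': array([-0.00241786, -0.04627637,  0.03059003]), 'opening': 1.0048132865235857}
scene {'K': array([[381.41926366,   0.        , 261.69728912],
       [  0.        , 381.41926366, 193.73067874],
       [  0.        ,   0.        ,   1.        ]]), 'k1': -0.1266777607698192, 'extrinsics': array([[-0.62586414,  0.43274454, -0.64886535,  1.21400099],
       [ 0.77991575,  0.34186536, -0.52427045,  0.5348968 ],
       [-0.00505058, -0.83418238, -0.55146555,  0.67666502],
       [ 0.        ,  0.        ,  0.        ,  1.      
[... 307 characters left out ...]
8,  0.58952204, -0.57245849],
       [ 0.00688686, -0.65359661, -0.75681176,  0.78312373],
       [ 0.        ,  0.        ,  0.        ,  1.        ]])}
wrist {'K': array([[292.00799495,   0.        , 256.16615213],
       [  0.        , 292.00799495, 194.30540618],
       [  0.        ,   0.        ,   1.        ]]), 'k1': -0.046419126044103025, 'mount': array([[-2.12279024e-05,  9.51330761e-01,  3.08171677e-01,
        -8.39240897e-02],
       [-4.32000939e-04, -3.08171657e-01,  9.51330670e-01,
        -1.57771736e-01],
       [ 9.99999906e-01, -1.12935699e-04,  4.17517620e-04,
         2.69107020e-04],
       [ 0.00000000e+00,  0.00000000e+00,  0.00000000e+00,
         1.00000000e+00]])}
```

View pics/scene0.png

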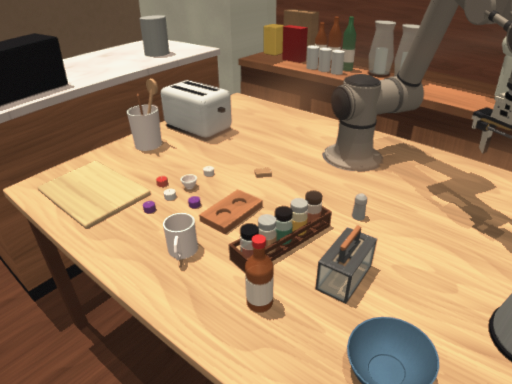

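View pics/side0.png

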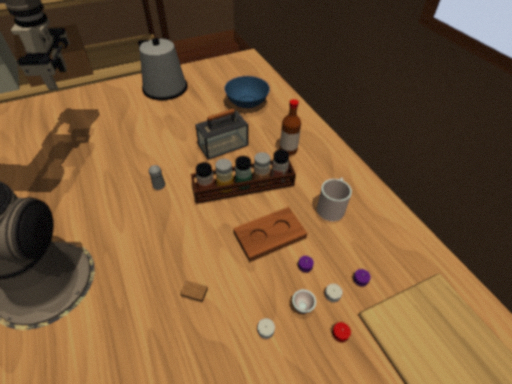

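View pics/wrist0.png

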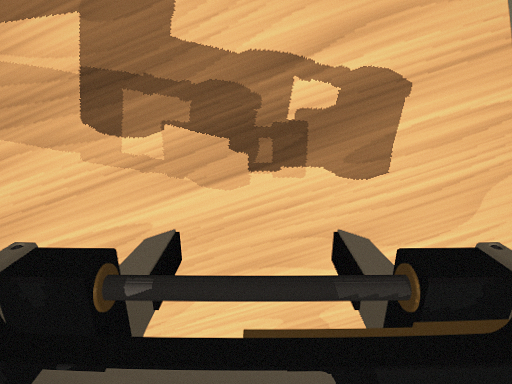

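The scene and side views agree. The white lights are at scene (169,194) and (209,171), and at side (334,292) and (266,328). The ramekin sits between them, with the purple and red look-alikes nearby. Next I'll zoom in.

```bash
cat > h.py <<'E'
import numpy as np,cv2
from scipy.spatial.transform import Rotation as R
from scipy.optimize import least_squares
from cell import manip,cams
def cam(n,s=None):
    c=cams.calibration(n)
    if n=="wrist":
        T=np.eye(4);T[:3,:3]=R.from_euler('xyz',s['tcp_rot'],degrees=True).as_matrix();T[:3,3]=s['ee_pos'];T=T@c['mount']
    else:T=c['extrinsics']
    return c['K'],c['k1'],T
def ray(C,px):
    K,k1,T=C
    d=np.array([(px[0]-K[0,2])/K[0,0],(px[1]-K[1,2])/K[1,1]])
    u=d.copy()
    for _ in range(30):u=d/(1+k1*(u@u))
    v=T[:3,:3]@np.array([u[0],u[1],1]);return T[:3,3],v/np.linalg.norm(v)
def atz(C,px,z):
    o,v=ray(C,px);return o+v*(z-o[2])/v[2]
def proj(C,P):
    K,k1,T=C;P=np.atleast_2d(P);p=(P-T[:3,3])@T[:3,:3];u=p[:,:2]/p[:,2:];u=u*(1+k1*(u**2).sum(1,keepdims=True))
    return u*[K[0,0],K[1,1]]+K[:2,2]
def tri(obs):
    A=np.zeros((3,3));b=np.zeros(3)
    for C,px in obs:
        o,v=ray(C,px);M=np.eye(3)-np.outer(v,v);A+=M;b+=M@o
    X=np.linalg.solve(A,b);return X,[np.round(proj(C,X)[0]-px,1) for C,px in obs]
E
python3 - <<'E'
import cv2
a=cv2.imread("pics/scene0.png");b=cv2.imread("pics/side0.png")
cv2.imwrite("pics/z1.png",cv2.resize(a[150:310,130:390],None,fx=3,fy=3,interpolation=2))
cv2.imwrite("pics/z2.png",cv2.resize(b[85:350,180:380],None,fx=3,fy=2.26*1,interpolation=2)) if 0 else cv2.imwrite("pics/z2.png",cv2.resize(b[95:215,180:360],None,fx=4,fy=4,interpolation=2))
cv2.imwrite("pics/z3.png",cv2.resize(b[200:345,220:380],None,fx=4,fy=4,interpolation=2))
E
```

```text
(no output)
```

View pics/z1.png

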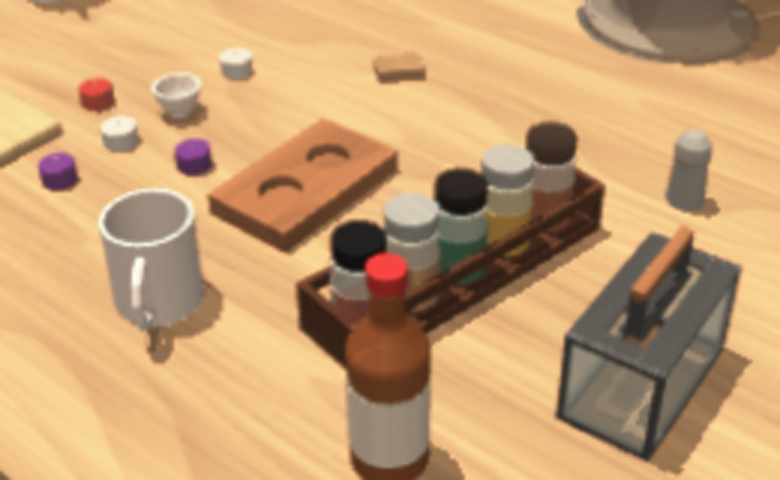

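View pics/z2.png

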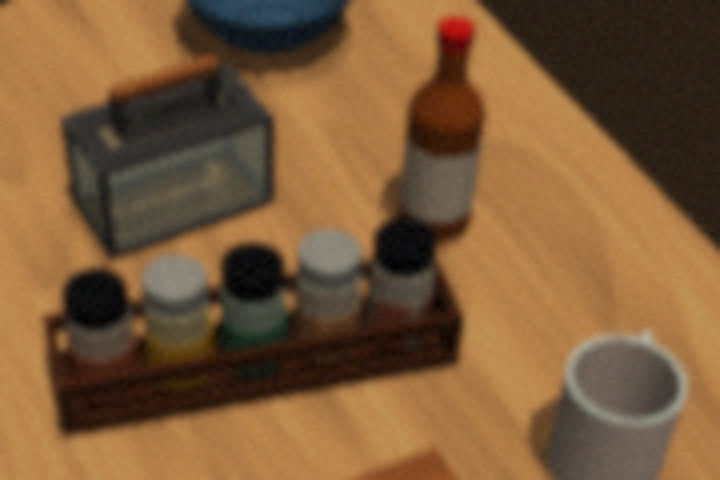

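View pics/z3.png

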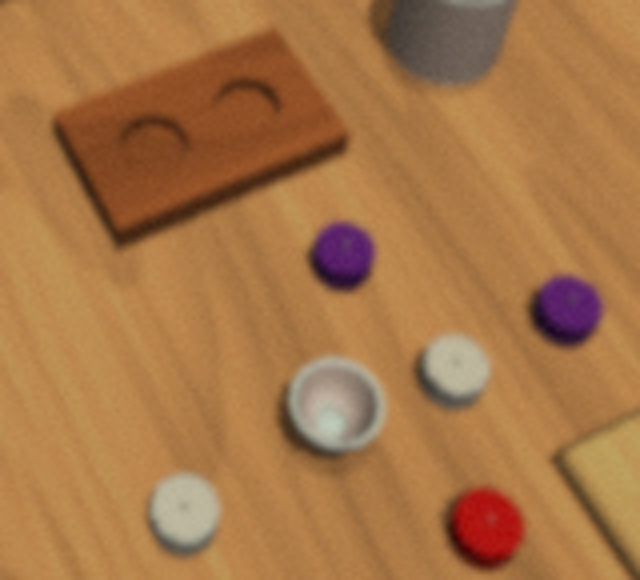

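Run:
```python
from h import *
S=cam("scene");D=cam("side")
z1=lambda x,y:np.array([130+x/3,150+y/3]);z2=lambda x,y:np.array([180+x/4,95+y/4]);z3=lambda x,y:np.array([220+x/4,200+y/4])
np.set_printoptions(precision=4,suppress=True)
for p in [z1(210,195),z1(324,121),z1(398,158),z1(285,236)]: print("baseS",atz(S,p,.024))
for p in [z3(57,122),z3(275,30),z3(347,138),z3(120,235)]: print("baseD",atz(D,p,.024))
for p in [z1(568,338),z1(660,377),z1(740,268),z1(655,234)]: print("roofS",atz(S,p,.09))
for p in [z2(65,118),z2(106,162),z2(272,122),z2(225,65)]: print("roofD",atz(D,p,.09))
for p in [z1(634,286),z1(690,232)]: print("hS",atz(S,p,.131))
for p in [z2(113,95),z2(215,60)]: print("hD",atz(D,p,.131))
print(tri([(S,z1(120,126)),(D,z3(456,362))]))
print(tri([(S,z1(236,57)),(D,z3(186,507))]))
print("ram",tri([(S,z1(177,87)),(D,z3(336,400))]))
for p in [(359,241),(411,212),(461,189),(507,164),(551,140)]:print("jarS",atz(S,z1(*p),.105))
for p in [(97,294),(176,280),(253,267),(330,250),(404,240)]:print("jarD",atz(D,z2(*p),.105))
```

```text
baseS [ 0.6425 -0.1554  0.024 ]
baseS [ 0.4772 -0.1563  0.024 ]
baseS [ 0.4821 -0.0529  0.024 ]
baseS [ 0.6433 -0.0559  0.024 ]
baseD [ 0.4712 -0.074   0.024 ]
baseD [ 0.6395 -0.0663  0.024 ]
baseD [ 0.6381 -0.1653  0.024 ]
baseD [ 0.473  -0.1685  0.024 ]
roofS [0.6596 0.2488 0.09  ]
roofS [0.6535 0.3216 0.09  ]
roofS [0.5076 0.3156 0.09  ]
roofS [0.5108 0.2409 0.09  ]
roofD [0.5067 0.3071 0.09  ]
roofD [0.5173 0.243  0.09  ]
roofD [0.6533 0.2344 0.09  ]
roofD [0.6494 0.3185 0.09  ]
hS [0.6231 0.2782 0.131 ]
hS [0.5411 0.2817 0.131 ]
hD [0.5356 0.2663 0.131 ]
hD [0.6232 0.2749 0.131 ]
(array([ 0.615 , -0.3247,  0.0202]), [array([-0.4,  0. ]), array([-0.5, -0.1])])
(array([ 0.4345, -0.3331,  0.0195]), [array([-0.4,  0.1]), array([-0.6, -0.2])])
ram (array([ 0.5359, -0.3197,  0.0324]), [array([-0.2,  0. ]), array([-0.3, -0.1])])
jarS [0.6821 0.0677 0.105 ]
jarS [0.6269 0.0767 0.105 ]
jarS [0.5758 0.0902 0.105 ]
jarS [0.5214 0.1    0.105 ]
jarS [0.4659 0.1101 0.105 ]
jarD [0.458  0.0966 0.105 ]
jarD [0.5122 0.0867 0.105 ]
jarD [0.5658 0.0762 0.105 ]
jarD [0.6222 0.0693 0.105 ]
jarD [0.6746 0.0565 0.105 ]
```

>>> jog_arm --pt "0.04 -0.04 0.015 6" --pt "0.08 -0.08 0.03 12" --pt "0.12 -0.12 0.045 18.7" --pt "0.16 -0.16 0.06 18.7" --pt "0.2 -0.2 0.075 18.7" --pt "0.232 -0.247 0.075 18.7" --pt "0.232 -0.247 0.075 18.7" --pt "0.232 -0.247 0.075 18.7" --pt "0.232 -0.247 0.075 18.7"

```text
time: 1.27
ee_pos: [0.3997, 0.2512, 0.3016]
tcp_rot: [-90.0, 0.0, 0.1]
ft_force: [-0.4, -0.3, 0.3]
opening: 1.003
```

```bash
cat > shot.py <<'E'
import sys,pickle
from h import *
n=sys.argv[1];c=sys.argv[2] if len(sys.argv)>2 else "wrist"
s=manip.sense();im=cams.read_camera(c)[:,:,::-1];cv2.imwrite(f"pics/{n}.png",im);cv2.imwrite(f"pics/{n}_x.png",cv2.resize(im,(768,576),interpolation=2))
pickle.dump(s,open(f"pics/{n}.pkl","wb"));print(s['time'],s['ee_pos'],s['tcp_rot'],s['qvel'].round(1),s['ft_force'].round(1),s['opening'])
E
python3 shot.py w1
```

```text
1.275 [0.39969676 0.25124445 0.30160937] [-8.99882661e+01  2.85414301e-02  8.34316856e-02] [ 0.3  0.  -0.1 -0.1 -0.1 -0.2] [-0.4 -0.3  0.3] 1.0025690730270573
```

View pics/w1_x.png

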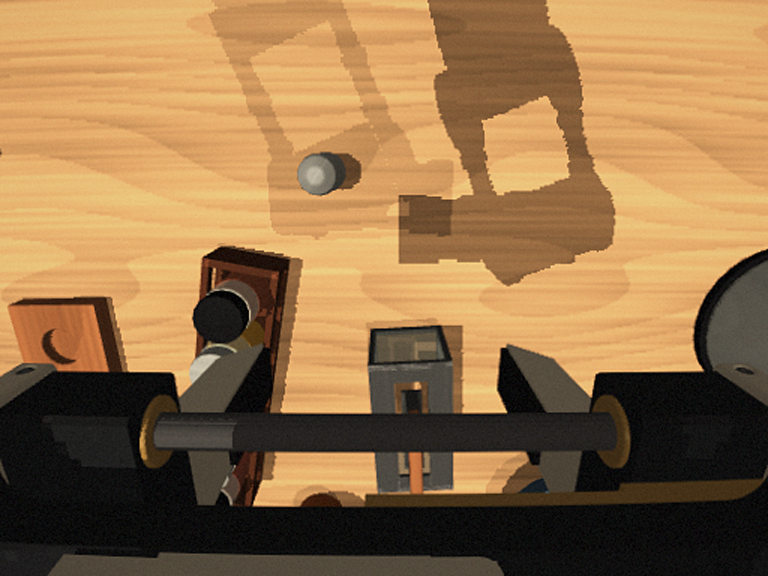

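Shaker at (320,173), rack at (230,330), shade mostly hidden by the gripper. Image up points back towards the robot, so I'll move further out for a view of the shade.

>>> jog_arm --pt "0.05 0.01 0 0" --pt "0.1 0.02 0 0" --pt "0.15 0.03 0 0" --pt "0.18 0.03 0 0" --pt "0.18 0.03 0 0" --pt "0.18 0.03 0 0" --pt "0.18 0.03 0 0"

```text
time: 2.2
ee_pos: [0.5794, 0.2809, 0.3024]
tcp_rot: [-90.0, -0.0, 0.0]
ft_force: [-0.6, 1.0, 0.3]
opening: 0.997
```

```bash
python3 shot.py w2
```

```text
2.2 [0.57944714 0.28086538 0.30240006] [-8.99802355e+01 -2.40456672e-02  4.50824316e-02] [-0.3 -0.2 -0.2  0.1 -0.1  0. ] [-0.6  1.   0.3] 0.9972093529937929
```

View pics/w2_x.png

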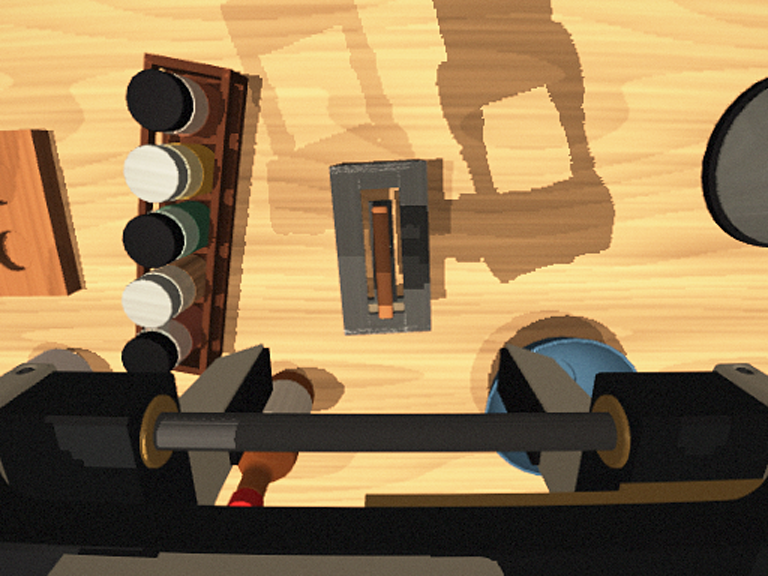

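>>> jog_arm --pt "0 -0.06 0 0" --pt "0 -0.12 0 0" --pt "0 -0.18 0 0" --pt "0 -0.24 0 0" --pt "0 -0.3 0 0" --pt "-0.01 -0.36 0 0" --pt "-0.02 -0.42 0 0" --pt "-0.02 -0.47 0 0" --pt "-0.02 -0.48 0 0" --pt "-0.02 -0.48 0 0" --pt "-0.02 -0.48 0 0" --pt "-0.02 -0.48 0 0"

```text
time: 3.75
ee_pos: [0.5607, -0.1983, 0.302]
tcp_rot: [-90.0, -0.0, 0.1]
ft_force: [-0.6, 0.9, 0.5]
opening: 0.998
```

```bash
python3 shot.py w3
```

```text
3.75 [ 0.56074078 -0.19826666  0.30202828] [-8.99912212e+01 -1.93455830e-02  9.11813118e-02] [-0.4  0.2 -0.2 -0.1 -0.1 -0.1] [-0.6  0.9  0.5] 0.9979992542113223
```

View pics/w3_x.png

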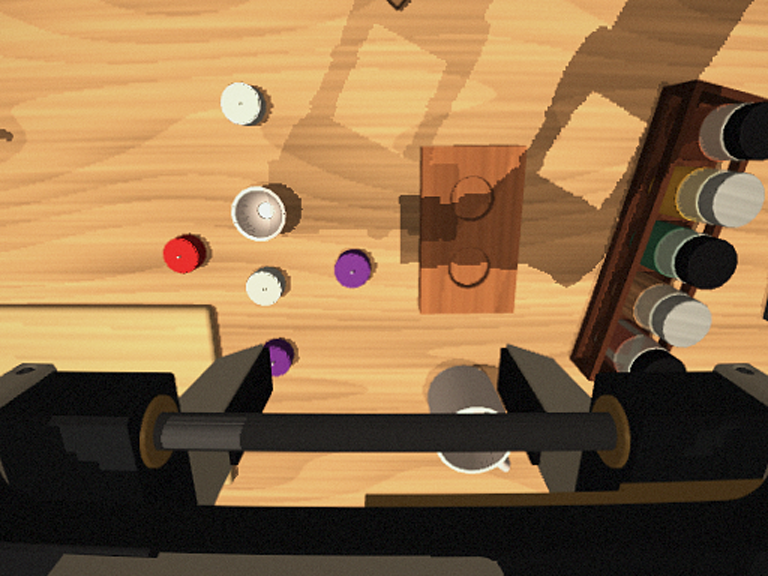

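w3 shows the light tops at (241,104) and (265,287), the pockets at (472,198) and (469,267), and the base spanning about (420–524, 146–312), all in the 1.5x picture. w2 shows the shade roof at (331–430, 163–333) with its handle at (383,255).

Run:
```python
import cv2
a=cv2.imread("pics/w3.png");b=cv2.imread("pics/w2.png")
cv2.imwrite("pics/z4.png",cv2.resize(a[90:215,270:360],None,fx=4.7,fy=4.7,interpolation=2))
cv2.imwrite("pics/z5.png",cv2.resize(b[100:228,212:296],None,fx=4.6,fy=4.6,interpolation=2))
cv2.imwrite("pics/z6.png",cv2.resize(a[50:210,140:260],None,fx=3.7,fy=3.7,interpolation=2))
```

```text
(no output)
```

View pics/z4.png

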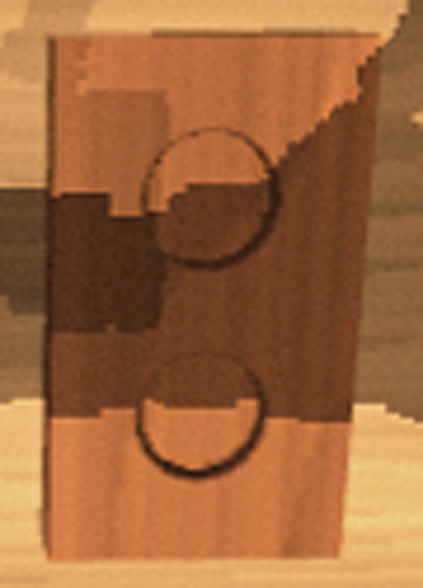

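View pics/z5.png

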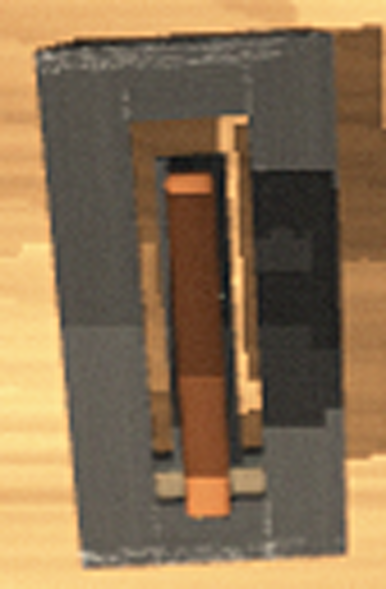

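View pics/z6.png

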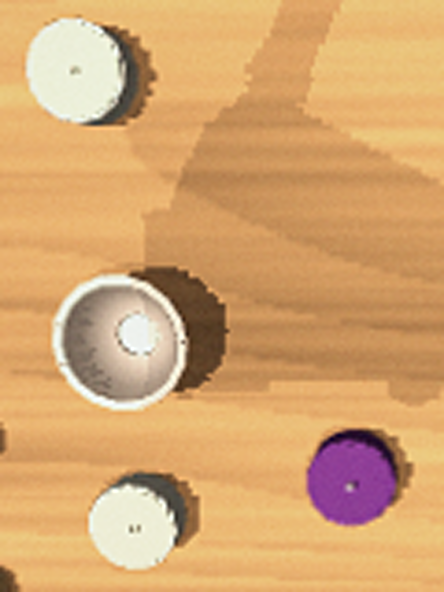

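Run:
```python
from h import *
import pickle
np.set_printoptions(precision=4,suppress=True)
S=cam("scene");D=cam("side")
W3=cam("wrist",pickle.load(open("pics/w3.pkl","rb")));W2=cam("wrist",pickle.load(open("pics/w2.pkl","rb")))
f=lambda ox,oy,s:(lambda x,y:np.array([ox+x/s-.5+.5/s*0,oy+y/s-.5]))
z1=f(130.5,150.5,3);z2=f(180.5,95.5,4);z3=f(220.5,200.5,4);z4=f(270,90,4.7);z5=f(212,100,4.6);z6=f(140,50,3.7)
for p in [(52,36),(381,36),(338,557),(52,557),(211,198),(202,415)]: print("base",atz(W3,z4(*p),.024))
for n,w,s,d in [("far",(132,525),(120,126),(456,362)),("near",(76,70),(236,57),(186,507))]:
    print(n,atz(W3,z6(*w),.022),atz(S,z1(*s),.022),atz(D,z3(*d),.022),tri([(W3,z6(*w)),(S,z1(*s)),(D,z3(*d))]),tri([(W3,z6(*w)),(S,z1(*s))]),tri([(W3,z6(*w)),(D,z3(*d))]))
print("ram",atz(W3,z6(120,342),.035),"purp",atz(W3,z6(353,478),.022))
for p in [(38,48),(331,32),(346,552),(85,566)]:print("roof",atz(W2,z5(*p),.09))
for p in [(167,193),(210,193),(187,478),(228,478),(187,517),(228,517),(167,173)]:print("handle",atz(W2,z5(*p),.131))
```

```text
base [ 0.4728 -0.1633  0.024 ]
base [ 0.472  -0.0631  0.024 ]
base [ 0.641  -0.0614  0.024 ]
base [ 0.6411 -0.1589  0.024 ]
base [ 0.5211 -0.1122  0.024 ]
base [ 0.5913 -0.1109  0.024 ]
far [ 0.6142 -0.3255  0.022 ] [ 0.6159 -0.3214  0.022 ] [ 0.6153 -0.326   0.022 ] (array([ 0.6148, -0.3252,  0.0204]), [array([0.5, 0. ]), array([-0.5, -0.1]), array([-0.5,  0.1])]) (array([ 0.6142, -0.3253,  0.0199]), [array([ 0.5, -0.4]), array([-0.3, -0.1])]) (array([ 0.6149, -0.3258,  0.0215]), [array([-0.1,  0.3]), array([-0.2,  0.1])])
near [ 0.4338 -0.3327  0.022 ] [ 0.4364 -0.3291  0.022 ] [ 0.435  -0.3348  0.022 ] (array([ 0.4341, -0.3333,  0.0196]), [array([0.1, 0.4]), array([-0.3, -0. ]), array([-0.7, -0. ])]) (array([ 0.4333, -0.3332,  0.0192]), [array([ 0.2, -0.2]), array([-0.1, -0. ])]) (array([ 0.4345, -0.3337,  0.02  ]), [array([-0.3,  0.7]), array([-0.5,  0. ])])
ram [ 0.5349 -0.3203  0.035 ] purp [ 0.5935 -0.2308  0.022 ]
roof [0.5072 0.2367 0.09  ]
roof [0.503  0.3145 0.09  ]
roof [0.652  0.3233 0.09  ]
roof [0.6566 0.2453 0.09  ]
handle [0.5401 0.2719 0.131 ]
handle [0.5401 0.2823 0.131 ]
handle [0.6138 0.2765 0.131 ]
handle [0.6138 0.2872 0.131 ]
handle [0.6247 0.2765 0.131 ]
handle [0.6247 0.2872 0.131 ]
handle [0.5353 0.2719 0.131 ]
```

>>> jog_arm --pt "-0.03 -0.03 -0.03 0" --pt "-0.06 -0.06 -0.06 0" --pt "-0.09 -0.09 -0.09 0" --pt "-0.12 -0.12 -0.12 0" --pt "-0.127 -0.135 -0.16 0" --pt "-0.127 -0.135 -0.2 0" --pt "-0.127 -0.135 -0.2 0" --pt "-0.127 -0.135 -0.2 0" --pt "-0.127 -0.135 -0.2 0" --hand 0.06 --newtons 12

```text
time: 4.92
ee_pos: [0.4347, -0.3352, 0.1037]
tcp_rot: [-90.1, -0.1, 0.0]
ft_force: [-0.3, -0.2, 0.8]
opening: 0.654
```

```bash
python3 shot.py w4;python3 shot.py w4b; python3 shot.py w4c
```

```text
4.925 [ 0.43466454 -0.33522429  0.10369501] [-9.01423299e+01 -1.44350698e-01  2.56226295e-02] [-0.1  0.   0.5 -0.1 -0.2 -0. ] [-0.3 -0.2  0.8] 0.654078067723269
4.975 [ 0.43447969 -0.33514742  0.10348939] [-9.01266513e+01 -1.27961755e-01  1.89495966e-02] [-0.2  0.3  0.5 -0.  -0.3 -0. ] [-1.1 -0.8  0.2] 0.6494507890820767
5.025 [ 0.43427726 -0.33504941  0.10322433] [-9.01040539e+01 -1.08345670e-01  1.12057342e-02] [-0.3  0.4  0.4  0.  -0.1  0. ] [-0.2  0.8  0.5] 0.6545044202419584
```

View pics/w4_x.png

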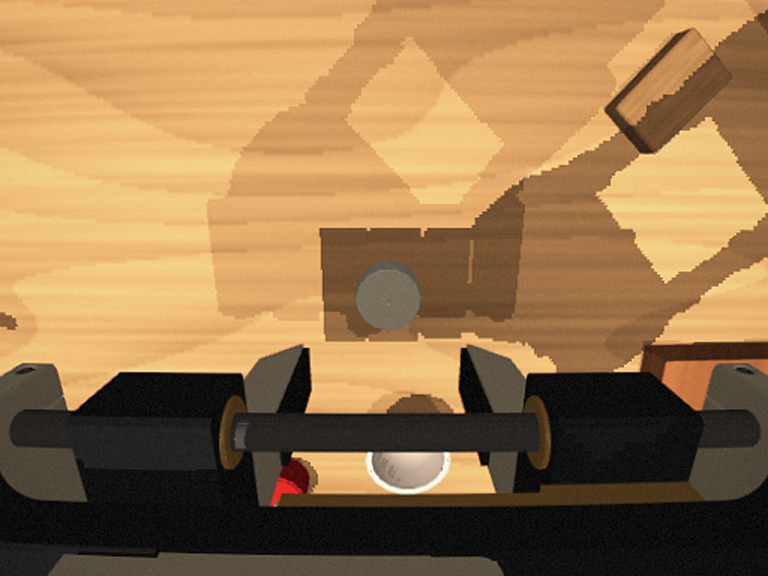

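Run:
```python
from h import *
import pickle
W=cam("wrist",pickle.load(open("pics/w4.pkl","rb")))
W3=cam("wrist",pickle.load(open("pics/w3.pkl","rb")))
p=np.array([388/1.5-.3,299/1.5-.3]);print(atz(W,p,.022),tri([(W,p),(W3,np.array([140+76/3.7-.4,50+70/3.7-.4]))]),manip.sense()['ee_pos'])
```

```text
[ 0.43294433 -0.33314734  0.022     ] (array([ 0.43370695, -0.33316934,  0.01986481]), [array([-0.,  0.]), array([ 0., -0.])]) [ 0.4340856  -0.33497964  0.10293162]
```

>>> jog_arm --pt "-0.001 0.002 -0.03 0" --pt "-0.001 0.002 -0.06 0" --pt "-0.001 0.002 -0.075 0" --pt "-0.001 0.002 -0.088 0" --pt "-0.001 0.002 -0.088 0" --pt "-0.001 0.002 -0.088 0" --pt "-0.001 0.002 -0.088 0" --pt "-0.001 0.002 -0.088 0"

```text
time: 6.08
ee_pos: [0.4327, -0.333, 0.0143]
tcp_rot: [-90.0, -0.0, -0.0]
ft_force: [0.2, -0.2, -0.1]
opening: 0.656
```

>>> jog_arm --pt "0 0 0 0" --pt "0 0 0 0" --pt "0 0 0 0" --pt "0 0 0 0" --pt "0 0 0 0" --hand 0.03

```text
time: 6.7
ee_pos: [0.4325, -0.3327, 0.0137]
tcp_rot: [-90.0, 0.0, -0.0]
ft_force: [-1.0, -0.9, 0.6]
opening: 0.407
```

>>> jog_arm --pt "0 0 0.04 0" --pt "0 0 0.08 0" --pt "0.02 0.04 0.11 0" --pt "0.045 0.09 0.12 0" --pt "0.07 0.14 0.12 0" --pt "0.1 0.19 0.12 0.5" --pt "0.13 0.22 0.12 1" --pt "0.13 0.22 0.12 1" --pt "0.13 0.22 0.12 1" --pt "0.13 0.22 0.12 1" --pt "0.13 0.22 0.12 1"

```text
time: 8.07
ee_pos: [0.562, -0.1137, 0.1338]
tcp_rot: [-90.0, 0.0, 0.9]
ft_force: [-0.1, 0.3, -0.8]
opening: 0.407
```

```bash
python3 shot.py w5
```

```text
8.075 [ 0.5620454  -0.11368606  0.13381782] [-8.99969899e+01  5.47939633e-03  8.87043743e-01] [ 0.2 -0.1 -0.3  0.1 -0.   0. ] [-0.1  0.3 -0.8] 0.4070986509138222
```

View pics/w5_x.png

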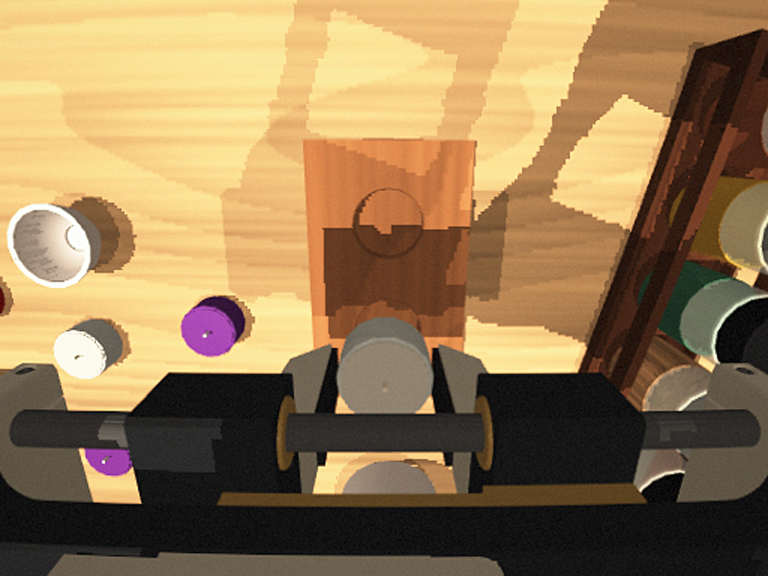

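Run:
```python
from h import *
import pickle
np.set_printoptions(precision=4,suppress=True)
s=pickle.load(open("pics/w5.pkl","rb"));W=cam("wrist",s)
f=lambda x,y:np.array([x/1.5-.3,y/1.5-.3])
for p in [(388,222),(304,140),(476,139),(388,189),(388,256),(353,222),(423,222)]:print(atz(W,f(*p),.024))
print("wick/top",atz(W,f(385,384),s['ee_pos'][2]+.008))
# two-view heights of pocket: 
W3=cam("wrist",pickle.load(open("pics/w3.pkl","rb")))
print(tri([(W,f(388,222)),(W3,np.array([270+211/4.7-.4,90+198/4.7-.4]))]))
print(proj(W,[.5566-.035,-.1122,.024])*1.5)
```

```text
[ 0.52   -0.1119  0.024 ]
[ 0.4729 -0.1616  0.024 ]
[ 0.4707 -0.0617  0.024 ]
[ 0.5002 -0.1123  0.024 ]
[ 0.5413 -0.1116  0.024 ]
[ 0.5203 -0.1333  0.024 ]
[ 0.5196 -0.0905  0.024 ]
wick/top [ 0.5642 -0.1131  0.1418]
(array([ 0.5209, -0.1118,  0.0215]), [array([0.2, 0.6]), array([-0.1, -0.4])])
[[387.0939 224.1996]]
```

>>> jog_arm --pt "-0.025 0.001 0 0" --pt "-0.0423 0.0012 -0.02 0" --pt "-0.0423 0.0012 -0.06 0" --pt "-0.0423 0.0012 -0.08 0" --pt "-0.0423 0.0012 -0.08 0" --pt "-0.0423 0.0012 -0.08 0" --pt "-0.0423 0.0012 -0.09 0" --pt "-0.0423 0.0012 -0.097 0" --pt "-0.0423 0.0012 -0.097 0" --pt "-0.0423 0.0012 -0.097 0"

```text
time: 9.38
ee_pos: [0.5203, -0.1116, 0.0368]
tcp_rot: [-90.0, -0.0, 1.0]
ft_force: [-0.1, 0.7, -0.4]
opening: 0.402
```

>>> jog_arm --pt "-0.0005 -0.0005 -0.003 0" --pt "-0.0005 -0.0005 -0.006 0" --pt "-0.0005 -0.0005 -0.009 0" --pt "-0.0005 -0.0005 -0.0108 0" --pt "-0.0005 -0.0005 -0.0108 0" --pt "-0.0005 -0.0005 -0.0108 0"

```text
time: 10.12
ee_pos: [0.5197, -0.1121, 0.0259]
tcp_rot: [-90.0, -0.0, 1.0]
ft_force: [0.9, -0.3, -0.9]
opening: 0.408
```

>>> jog_arm --pt "0 0 0 0" --pt "0 0 0 0" --pt "0 0 0 0" --pt "0 0 0.03 0" --pt "0.02 0 0.08 0" --pt "0.05 -0.03 0.11 0" --pt "0.05 -0.03 0.11 0" --pt "0.05 -0.03 0.11 0" --pt "0.05 -0.03 0.11 0" --hand 0.06

```text
time: 11.25
ee_pos: [0.5685, -0.1413, 0.1347]
tcp_rot: [-89.9, 0.2, 1.0]
ft_force: [0.9, -0.6, -0.9]
opening: 0.656
```

```bash
python3 shot.py w6
```

```text
11.25 [ 0.56845265 -0.14125645  0.13465966] [-89.9229721    0.16203593   0.99488103] [ 0.1  0.  -0.5 -0.   0.1  0. ] [ 0.9 -0.6 -0.9] 0.6561878410689355
```

View pics/w6_x.png

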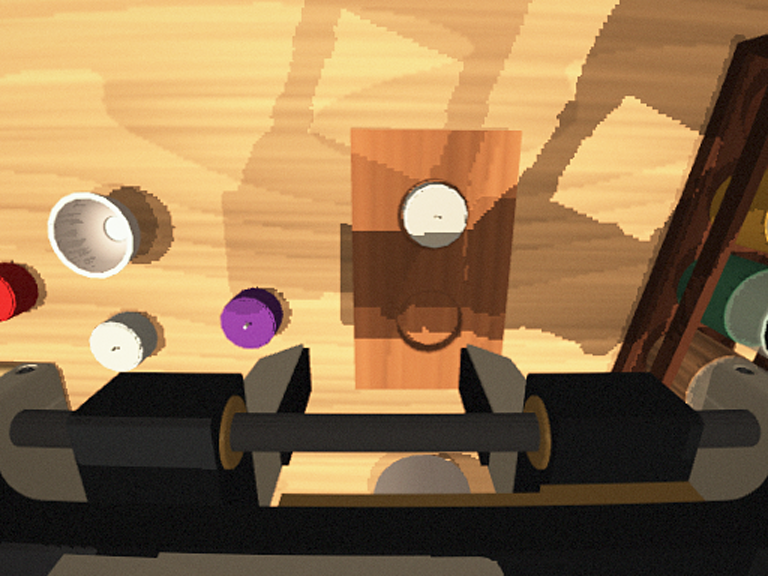

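The first light is seated, with its top at (435,214) and an even dark ring around it. Pocket 1 is at (429,320) and the other light at (118,343).

Run:
```python
from h import *
import pickle
np.set_printoptions(precision=4,suppress=True)
s=pickle.load(open("pics/w6.pkl","rb"));W=cam("wrist",s)
f=lambda x,y:np.array([x/1.5-.3,y/1.5-.3])
print("seated",atz(W,f(435,214),.034),"p1",atz(W,f(429,320),.024),"L",atz(W,f(118,345),.022))
for p in [(351,129),(521,130),(356,388)]:print(atz(W,f(*p),.024))
print(manip.sense()['ee_pos'])
```

```text
seated [ 0.5195 -0.112   0.034 ] p1 [ 0.5902 -0.1112  0.024 ] L [ 0.6134 -0.3235  0.022 ]
[ 0.4726 -0.1619  0.024 ]
[ 0.471  -0.0631  0.024 ]
[ 0.6417 -0.1594  0.024 ]
[ 0.5687 -0.1413  0.1348]
```

>>> jog_arm --pt "0.015 -0.05 -0.01 0" --pt "0.03 -0.1 -0.02 0" --pt "0.045 -0.15 -0.03 -1" --pt "0.045 -0.184 -0.035 -1" --pt "0.045 -0.184 -0.035 -1" --pt "0.045 -0.184 -0.035 -1" --pt "0.045 -0.184 -0.035 -1" --pt "0.045 -0.184 -0.035 -1"

```text
time: 12.3
ee_pos: [0.615, -0.325, 0.1014]
tcp_rot: [-90.0, -0.0, 0.1]
ft_force: [-1.0, 0.8, 0.1]
opening: 0.653
```

```bash
python3 shot.py w7
```

```text
12.3 [ 0.61503634 -0.3249629   0.10142107] [-9.00006669e+01 -1.94438405e-02  5.46703871e-02] [-0.3  0.1 -0.3 -0.1 -0.   0. ] [-1.   0.8  0.1] 0.6528456886251675
```

View pics/w7_x.png

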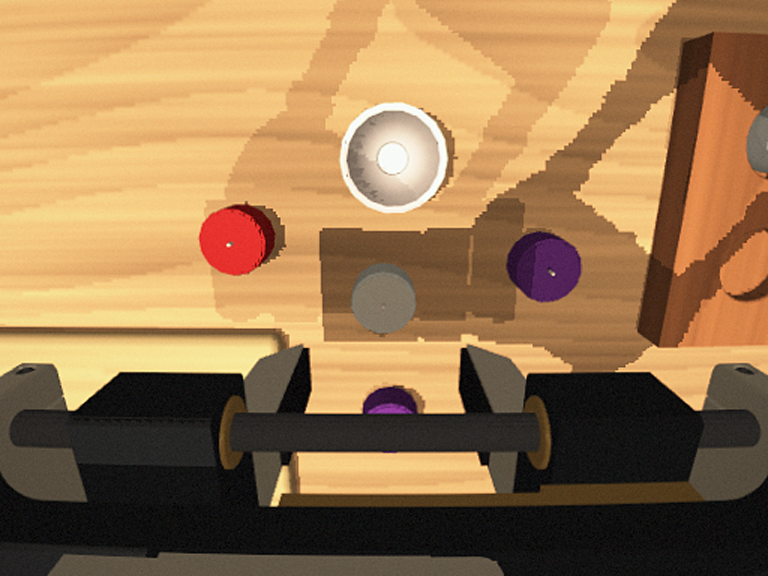

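Run:
```python
from h import *
import pickle
np.set_printoptions(precision=4,suppress=True)
s=pickle.load(open("pics/w7.pkl","rb"));W=cam("wrist",s)
f=lambda x,y:np.array([x/1.5-.3,y/1.5-.3])
print("L",atz(W,f(384,302),.022),"red",atz(W,f(237,240),.022),"purp",atz(W,f(545,267),.022),"board",atz(W,f(285,332),.015))
print(manip.sense()['ee_pos'])
```

```text
L [ 0.6142 -0.325   0.022 ] red [ 0.5781 -0.4061  0.022 ] purp [ 0.5933 -0.2345  0.022 ] board [ 0.636 -0.385  0.015]
[ 0.615  -0.3252  0.1014]
```

Clear of its neighbours, so I'll descend and grip.

>>> jog_arm --pt "-0.0008 0 -0.03 0" --pt "-0.0008 0 -0.06 0" --pt "-0.0008 0 -0.075 0" --pt "-0.0008 0 -0.0878 0" --pt "-0.0008 0 -0.0878 0" --pt "-0.0008 0 -0.0878 0" --pt "-0.0008 0 -0.0878 0"

```text
time: 13.22
ee_pos: [0.6145, -0.3264, 0.0142]
tcp_rot: [-90.1, -0.1, -0.0]
ft_force: [-0.2, 0.0, -0.6]
opening: 0.655
```

>>> jog_arm --pt "0 0 0 0" --pt "0 0 0 0" --pt "0 0 0 0" --pt "0 0 0 0" --pt "0 0 0 0" --hand 0.03

```text
time: 13.85
ee_pos: [0.614, -0.3261, 0.0133]
tcp_rot: [-90.0, -0.0, -0.0]
ft_force: [-1.8, 0.6, 0.9]
opening: 0.405
```

>>> jog_arm --pt "0 0 0.04 0" --pt "0 0 0.08 0" --pt "0 0.05 0.085 0" --pt "-0.01 0.1 0.085 0.5" --pt "-0.018 0.16 0.085 1" --pt "-0.0235 0.215 0.085 1" --pt "-0.0235 0.215 0.06 1" --pt "-0.0235 0.215 0.04 1" --pt "-0.0235 0.215 0.04 1" --pt "-0.0235 0.215 0.03 1" --pt "-0.0235 0.215 0.03 1" --pt "-0.0235 0.215 0.03 1"

```text
time: 15.35
ee_pos: [0.5907, -0.1113, 0.0436]
tcp_rot: [-90.0, -0.0, 1.0]
ft_force: [0.6, -0.4, -0.0]
opening: 0.408
```

>>> jog_arm --pt "-0.0002 0 -0.005 0" --pt "-0.0002 0 -0.009 0" --pt "-0.0002 0 -0.012 0" --pt "-0.0002 0 -0.015 0" --pt "-0.0002 0 -0.0178 0" --pt "-0.0002 0 -0.0178 0" --pt "-0.0002 0 -0.0178 0"

```text
time: 16.23
ee_pos: [0.5902, -0.1111, 0.0254]
tcp_rot: [-90.0, -0.0, 1.0]
ft_force: [0.3, 1.2, -0.6]
opening: 0.409
```

>>> jog_arm --pt "0 0 0 0" --pt "0 0 0 0" --pt "0 0 0 0" --pt "0 0 0.03 0" --pt "0.01 0 0.08 0" --pt "0.01 0 0.13 0" --pt "0.01 0 0.17 0" --pt "0.01 0 0.17 0" --pt "0.01 0 0.17 0" --pt "0.01 0 0.17 0" --hand 0.06

```text
time: 17.48
ee_pos: [0.5994, -0.1108, 0.1936]
tcp_rot: [-89.9, 0.2, 1.0]
ft_force: [-0.3, -0.5, 0.4]
opening: 0.651
```

```bash
python3 shot.py w8
```

```text
17.475 [ 0.59942633 -0.11081964  0.19360352] [-89.93519271   0.17371347   0.97344205] [-0.   0.  -0.4 -0.1  0.  -0. ] [-0.3 -0.5  0.4] 0.651087816761173
```

View pics/w8_x.png

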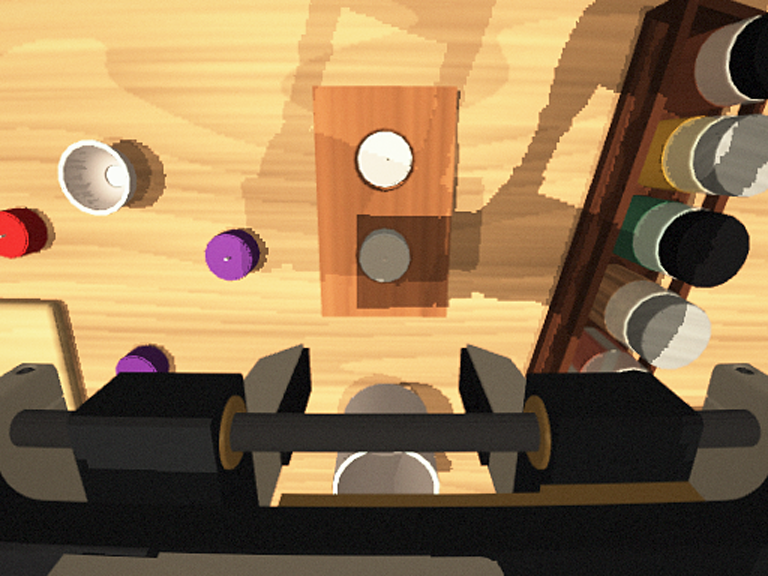

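Run:
```python
from h import *
import pickle
np.set_printoptions(precision=4,suppress=True)
s=pickle.load(open("pics/w8.pkl","rb"));W=cam("wrist",s)
f=lambda x,y:np.array([x/1.5-.3,y/1.5-.3])
c=[atz(W,f(*p),.024) for p in [(314,87),(459,89),(448,316),(321,316)]]
print(np.array(c),np.mean(c,0))
print("tops",atz(W,f(385,160),.034),atz(W,f(384,256),.034))
D=cam("side");S=cam("scene")
print("sauce cap",tri([(S,(130+387/3,150+272/3)),(D,(180+457/4,95+32/4))]))
print("mug rim",tri([(S,(130+150/3,150+217/3)),(D,(180+626/4,95+385/4))]), "mugW",atz(W,f(386,480),.09))
print(manip.sense()['ee_pos'])
```

```text
[[ 0.4735 -0.1612  0.024 ]
 [ 0.4731 -0.0611  0.024 ]
 [ 0.6405 -0.0589  0.024 ]
 [ 0.6422 -0.1605  0.024 ]] [ 0.5573 -0.1104  0.024 ]
tops [ 0.5214 -0.1114  0.034 ] [ 0.59  -0.111  0.034]
sauce cap (array([0.7696, 0.1663, 0.1832]), [array([-0.8,  0.2]), array([-0.5, -0.2])])
mug rim (array([ 0.7514, -0.1102,  0.0848]), [array([-1.,  0.]), array([-1. , -0.1])]) mugW [ 0.7451 -0.1069  0.09  ]
[ 0.5996 -0.1109  0.1937]
```

>>> jog_arm --pt "0 0.05 0.03 0" --pt "0 0.11 0.05 0" --pt "0 0.17 0.05 1" --pt "0 0.23 0.05 2" --pt "0 0.29 0.05 2.4" --pt "0 0.35 0.04 2.4" --pt "0 0.39 0.03 2.4" --pt "0 0.39 0.03 2.4" --pt "0 0.39 0.03 2.4" --pt "0 0.39 0.03 2.4" --pt "0 0.39 0.03 2.4"

```text
time: 18.9
ee_pos: [0.6006, 0.2778, 0.2258]
tcp_rot: [-90.0, -0.0, 3.3]
ft_force: [-0.5, 0.1, 0.1]
opening: 0.654
```

```bash
python3 shot.py w9; python3 -c "
import cv2
a=cv2.imread('pics/w9.png');cv2.imwrite('pics/w9z.png',cv2.resize(a[60:250,170:360],None,fx=3.1,fy=3.1,interpolation=2))"
```

```text
18.9 [0.60062865 0.2777814  0.22575904] [-8.99916787e+01 -3.30146405e-02  3.28168711e+00] [ 0.3 -0.   0.  -0.   0.1 -0. ] [-0.5  0.1  0.1] 0.6540328987954357
```

View pics/w9z.png

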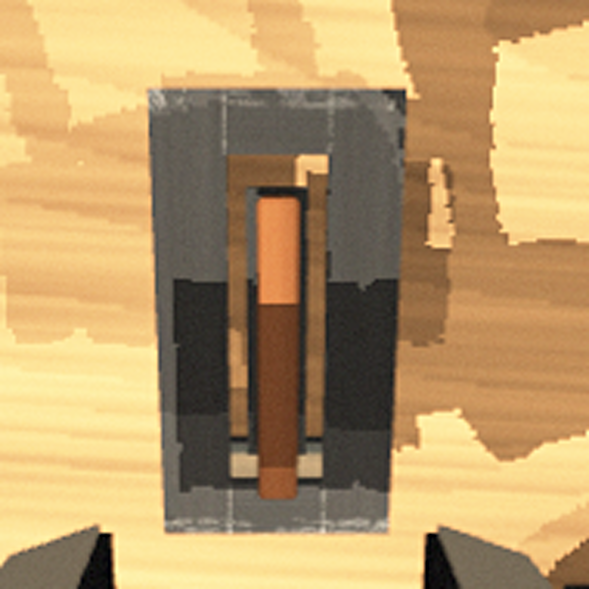

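Run:
```python
from h import *
import pickle
np.set_printoptions(precision=4,suppress=True)
W=cam("wrist",pickle.load(open("pics/w9.pkl","rb")));W2=cam("wrist",pickle.load(open("pics/w2.pkl","rb")))
f=lambda x,y:np.array([170+x/3.1-.35,60+y/3.1-.35]);g=lambda x,y:np.array([212+x/4.6-.4,100+y/4.6-.4])
c=np.array([atz(W,f(*p),.09) for p in [(149,89),(405,89),(389,531),(166,531)]]);print(c,c.mean(0))
h=np.array([atz(W,f(*p),.131) for p in [(258,197),(299,197),(297,498),(260,498)]]);print(h,h.mean(0))
print([np.degrees(np.arctan2(*(b-a)[[1,0]])) for a,b in [(c[0],c[3]),(c[1],c[2]),(h[0],h[3]),(h[1],h[2])]])
print("tri roof",*[tri([(W,f(*p)),(W2,g(*q))]) for p,q in zip([(149,89),(405,89),(389,531),(166,531)],[(38,48),(331,32),(346,552),(85,566)])],sep="\n")
print("tri h",*[tri([(W,f(*p)),(W2,g(*q))]) for p,q in zip([(258,197),(299,197),(297,498),(260,498)],[(167,173),(210,173),(228,517),(187,517)])],sep="\n")
print(manip.sense()['ee_pos'],manip.sense()['tcp_rot'])
```

```text
[[0.5083 0.2362 0.09  ]
 [0.5038 0.3147 0.09  ]
 [0.6519 0.3242 0.09  ]
 [0.6565 0.2449 0.09  ]] [0.5801 0.28   0.09  ]
[[0.5358 0.2717 0.131 ]
 [0.5352 0.2828 0.131 ]
 [0.6237 0.2882 0.131 ]
 [0.6244 0.277  0.131 ]] [0.5798 0.2799 0.131 ]
[np.float64(3.3656950585941345), np.float64(3.6703172168810827), np.float64(3.4780430918228857), np.float64(3.481957566023837)]
tri roof
(array([0.5078, 0.2347, 0.0751]), [array([ 0.3, -0. ]), array([-0.3,  0. ])])
(array([0.5034, 0.3152, 0.0846]), [array([-0.2, -0.1]), array([0.1, 0.1])])
(array([0.6482, 0.3225, 0.0987]), [array([-0.1,  0.2]), array([ 0.1, -0.2])])
(array([0.6596, 0.2445, 0.0833]), [array([0.2, 0. ]), array([-0.2,  0. ])])
tri h
(array([0.5366, 0.2716, 0.1204]), [array([0.1, 0. ]), array([-0.1, -0. ])])
(array([0.5346, 0.2825, 0.1375]), [array([-0.1, -0.1]), array([0.1, 0. ])])
(array([0.6234, 0.2877, 0.1333]), [array([-0.5,  0.6]), array([ 0.3, -0.5])])
(array([0.6246, 0.2768, 0.1309]), [array([-0.3,  0.2]), array([ 0.2, -0.2])])
[0.6006 0.2779 0.2257] [-89.9894  -0.0309   3.2922]
```

>>> jog_arm --pt "-0.0205 0.002 0 0.2" --pt "-0.0205 0.002 -0.03 0.2" --pt "-0.0205 0.002 -0.06 0.2" --pt "-0.0205 0.002 -0.085 0.2" --pt "-0.0205 0.002 -0.1 0.2" --pt "-0.0205 0.002 -0.112 0.2" --pt "-0.0205 0.002 -0.1195 0.2" --pt "-0.0205 0.002 -0.1195 0.2" --pt "-0.0205 0.002 -0.1195 0.2" --pt "-0.0205 0.002 -0.1195 0.2" --pt "-0.0205 0.002 -0.1195 0.2"

```text
time: 20.32
ee_pos: [0.5799, 0.281, 0.1063]
tcp_rot: [-90.0, -0.0, 3.6]
ft_force: [-0.5, -0.1, 0.0]
opening: 0.657
```

>>> jog_arm --pt "0 0 0 0" --pt "0 0 0 0" --pt "0 0 0 0" --pt "0 0 0 0" --pt "0 0 0 0" --pt "0 0 0 0" --pt "0 0 0 0" --hand 0.003 --newtons 45

```text
time: 21.2
ee_pos: [0.5796, 0.2808, 0.1057]
tcp_rot: [-90.0, 0.0, 3.6]
ft_force: [-0.2, -0.7, -1.3]
opening: 0.126
```

>>> jog_arm --pt "0 0 0.01 0" --pt "0 0 0.03 0" --pt "0 0 0.06 0" --pt "0 0 0.1 0" --pt "0 0 0.14 0" --pt "0 0 0.17 0" --pt "0 0 0.18 0" --pt "0 0 0.18 0" --pt "0 0 0.18 0" --pt "0 0 0.18 0"

```text
time: 22.45
ee_pos: [0.5793, 0.2808, 0.2843]
tcp_rot: [-90.0, 0.1, 3.6]
ft_force: [-0.1, -0.2, -2.9]
opening: 0.127
```

```bash
python3 shot.py s2 side; python3 shot.py s1 scene;python3 -c "from cell import manip;print(manip.sense()['torque'])"
```

```text
22.45 [0.57933048 0.28081038 0.28432759] [-90.03280116   0.14535523   3.57579814] [ 0.1 -0.2 -0.5 -0.1  0.1 -0. ] [-0.1 -0.2 -2.9] 0.12716349298095048
22.5 [0.57943403 0.280836   0.28460364] [-90.02551877   0.1180178    3.57598472] [-0.  -0.2 -0.5  0.1  0.   0.1] [ 0.9 -0.3 -4.4] 0.12895264375832075
[ 0.04734051  0.06153522 -0.0259617 ]
```

View pics/s1_x.png

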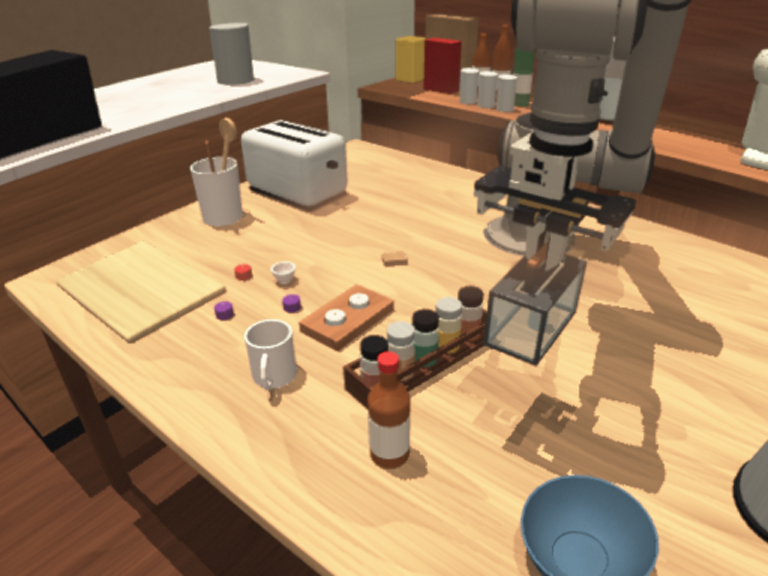

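View pics/s2_x.png

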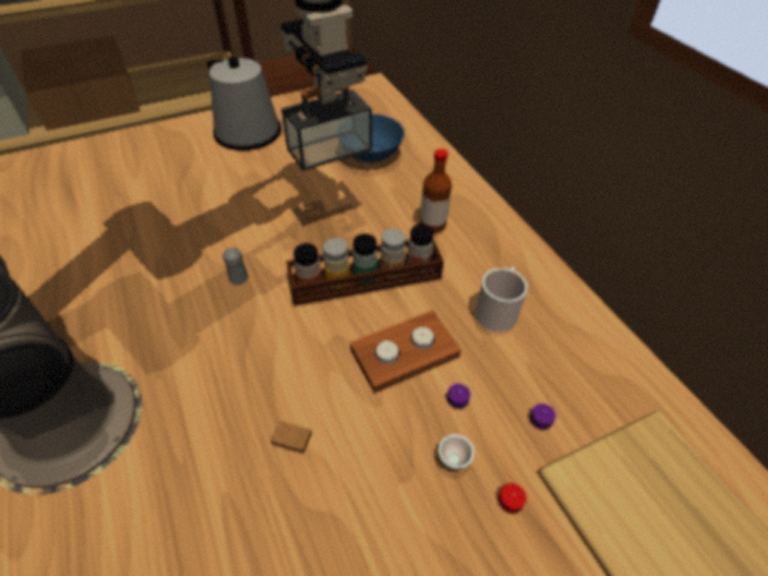

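>>> jog_arm --pt "-0.002 -0.02 0.002 0" --pt "-0.004 -0.055 0.002 -0.5" --pt "-0.006 -0.1 0.002 -0.8" --pt "-0.009 -0.145 0.002 -1.1" --pt "-0.012 -0.19 0.002 -1.4" --pt "-0.015 -0.235 0.002 -1.7" --pt "-0.018 -0.28 0.002 -2" --pt "-0.021 -0.325 0.002 -2.3" --pt "-0.0236 -0.36 0.002 -2.6" --pt "-0.0236 -0.382 0.002 -2.6" --pt "-0.0236 -0.3913 0.002 -2.6" --pt "-0.0236 -0.3913 0.002 -2.6"

```text
time: 24.05
ee_pos: [0.5558, -0.1108, 0.2879]
tcp_rot: [-90.0, 0.0, 0.9]
ft_force: [-0.0, 0.5, -3.4]
opening: 0.124
```

>>> jog_arm --pt "0 0 -0.02 0" --pt "0 0 -0.05 0" --pt "0 0 -0.08 0" --pt "0 0 -0.1 0" --pt "0 0 -0.11 0" --pt "0 0 -0.11 0" --pt "0 0 -0.11 0" --pt "0 0 -0.11 0"

```text
time: 25.05
ee_pos: [0.5566, -0.1105, 0.1788]
tcp_rot: [-90.0, -0.1, 1.0]
ft_force: [0.1, 0.8, -2.3]
opening: 0.129
```

```bash
python3 shot.py t1 side; python3 shot.py t2 scene;python3 shot.py t3 wrist; python3 -c "
import cv2
a=cv2.imread('pics/t1.png');cv2.imwrite('pics/t1z.png',cv2.resize(a[110:280,180:380],None,fx=3.9,fy=3.5,interpolation=2))
a=cv2.imread('pics/t2.png');cv2.imwrite('pics/t2z.png',cv2.resize(a[100:250,150:350],None,fx=3.9,fy=3.9,interpolation=2))"
```

```text
25.05 [ 0.5565665  -0.11046338  0.17878974] [-90.02822741  -0.0968447    0.97733188] [-0.2  0.   0.3 -0.  -0.1  0. ] [ 0.1  0.8 -2.3] 0.12880319787561526
25.1 [ 0.55647251 -0.11044743  0.17862355] [-9.00226273e+01 -7.96274560e-02  9.77363518e-01] [-0.1  0.1  0.2 -0.1 -0.1 -0.1] [ 0.6  0.4 -3.5] 0.12445339837805652
25.15 [ 0.55636787 -0.11042325  0.17843157] [-9.00140976e+01 -5.93960507e-02  9.77996694e-01] [-0.   0.2  0.1  0.  -0.1  0. ] [-0.1  0.4 -2.6] 0.12395003911669561
```

View pics/t1z.png

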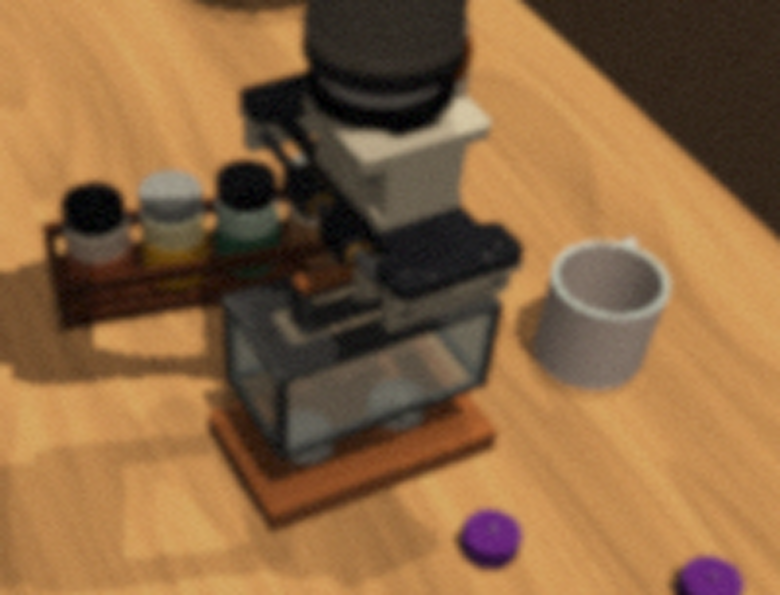

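View pics/t2z.png

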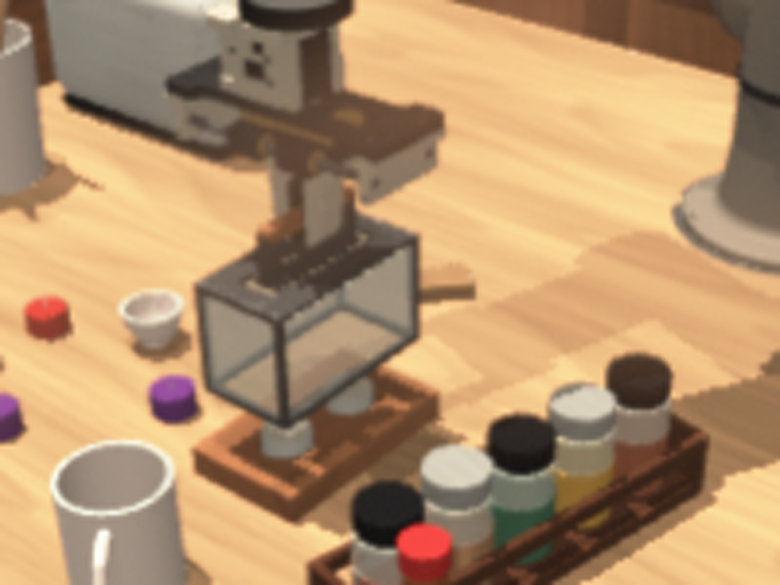

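View pics/t3_x.png

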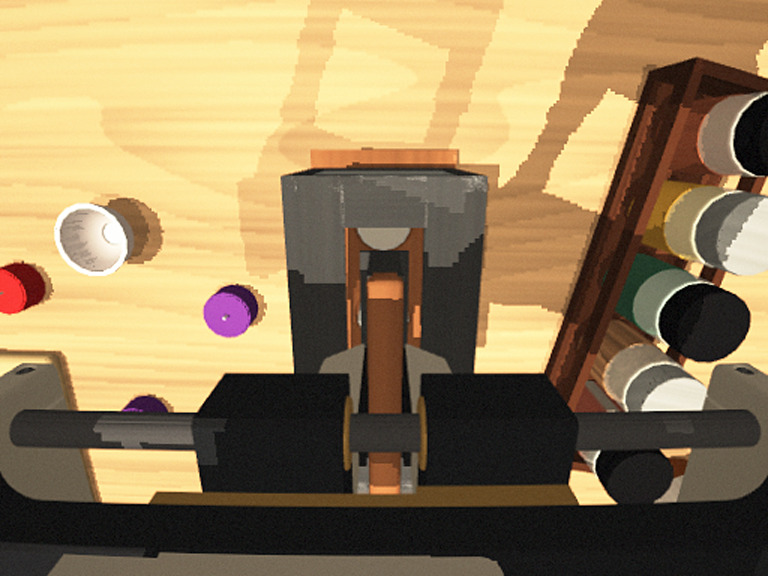

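```bash
cat > fit.py <<'E'
from h import *
import pickle
np.set_printoptions(precision=4,suppress=True)
s=pickle.load(open("pics/t3.pkl","rb"));W=cam("wrist",s);S=cam("scene");D=cam("side")
g=lambda x,y:np.array([150+x/3.9-.4,100+y/3.9-.4]);k=lambda x,y:np.array([180+x/3.9-.4,110+y/3.5-.4]);w=lambda x,y:np.array([x/1.5-.3,y/1.5-.3])
a,b,H=.075,.04,.09
V={'nr':(-a,-b),'nl':(-a,b),'fl':(a,b),'fr':(a,-b)}
obs=[(S,'fr',H,g(199,287)),(S,'fl',H,g(280,321)),(S,'nl',H,g(417,238)),(S,'fr',0,g(210,385)),(S,'fl',0,g(285,424)),(S,'nl',0,g(417,335)),
(D,'nl',H,k(226,300)),(D,'nr',H,k(283,378)),(D,'fr',H,k(497,302)),(D,'nl',0,k(232,385)),(D,'nr',0,k(287,452)),(D,'fr',0,k(490,385)),
(W,'nr',H,w(283,177)),(W,'nl',H,w(487,177))]
def pts(p):
    M=R.from_euler('xyz',p[3:],degrees=True).as_matrix()
    return [M@np.array([*V[o[1]],o[2]])+p[:3] for o in obs]
wt=np.array([1]*12+[3]*2)
r=lambda p:np.concatenate([(proj(o[0],q)[0]-o[3])*u for o,q,u in zip(obs,pts(p),wt)])
f=least_squares(r,[.556,-.111,.07,0,0,1],loss='soft_l1');print(f.x);print(f.fun.reshape(-1,2).round(1).tolist())
# base, same cams
for name,C,l in [("S",S,[g(194,455),g(296,497),g(438,404)]),("D",D,[k(212,422),k(277,514),k(494,433)]),("W",W,[w(311,150),w(459,150)])]:
    print(name,[atz(C,p,.024) for p in l])
print("rim expected z",s['ee_pos'][2]-.1057, manip.sense()['ee_pos'])
E
python3 fit.py
```

```text
[ 0.5594 -0.1129  0.0719 -2.1283 -1.2817  0.9478]
[[-1.1, -1.2], [0.0, 0.5], [1.1, 0.6], [-2.3, 1.3], [-0.6, 2.4], [0.1, 2.4], [-1.5, -0.3], [-1.2, 1.1], [1.7, -0.4], [-0.8, -0.9], [-1.1, 3.2], [0.2, -0.3], [-0.4, 0.2], [0.3, -0.1]]
S [array([ 0.6479, -0.1524,  0.024 ]), array([ 0.6372, -0.0598,  0.024 ]), array([ 0.4857, -0.053 ,  0.024 ])]
D [array([ 0.4709, -0.0727,  0.024 ]), array([ 0.4771, -0.1632,  0.024 ]), array([ 0.6389, -0.1616,  0.024 ])]
W [array([ 0.473 , -0.1618,  0.024 ]), array([ 0.4713, -0.0609,  0.024 ])]
rim expected z 0.07273156514887051 [ 0.5563 -0.1104  0.1783]
```

```bash
python3 -c "
import cv2
a=cv2.imread('pics/t3.png');cv2.imwrite('pics/t3z.png',cv2.resize(a[90:335,180:335],None,fx=3.6,fy=2.4,interpolation=2))"
python3 - <<'E'
from h import *
import pickle
np.set_printoptions(precision=1,suppress=True)
s=pickle.load(open("pics/t3.pkl","rb"));W=cam("wrist",s)
def pr(pitch,roll=0):
    Rs=R.from_euler('xyz',[roll,pitch,s['tcp_rot'][2]-.1],degrees=True).as_matrix()
    hc=s['ee_pos']+[0.0004,-.0008,.019]  # handle centre
    P=np.array([[-.075,-.04,.09],[-.075,.04,.09],[-.075,-.04,0],[-.075,.04,0],[-.0445,0,.131],[.0445,0,.131]])-[0,0,.125]
    return (proj(W,hc+P@Rs.T)+.3)*1.5
for p,r in [(0,0),(1,0),(-1,0),(0,1),(0,-2)]:print(p,r,pr(p,r).tolist().__repr__()) if 0 else print(p,r,pr(p,r).round(1).tolist())
E
```

```text
0 0 [[278.3, 175.7], [485.6, 176.0], [314.2, 167.0], [451.7, 167.2], [381.1, 282.0], [381.3, 504.6]]
1 0 [[277.4, 174.2], [486.5, 174.6], [313.7, 163.2], [452.2, 163.4], [381.1, 283.1], [381.3, 503.2]]
-1 0 [[279.2, 177.1], [484.8, 177.4], [314.7, 170.8], [451.2, 171.0], [381.1, 281.0], [381.3, 505.9]]
0 1 [[280.3, 175.5], [487.6, 176.1], [318.2, 166.9], [455.6, 167.3], [380.8, 282.0], [381.1, 504.6]]
0 -2 [[274.4, 175.9], [481.6, 175.8], [306.4, 167.1], [443.9, 167.1], [381.8, 282.0], [381.9, 504.5]]
```

View pics/t3z.png

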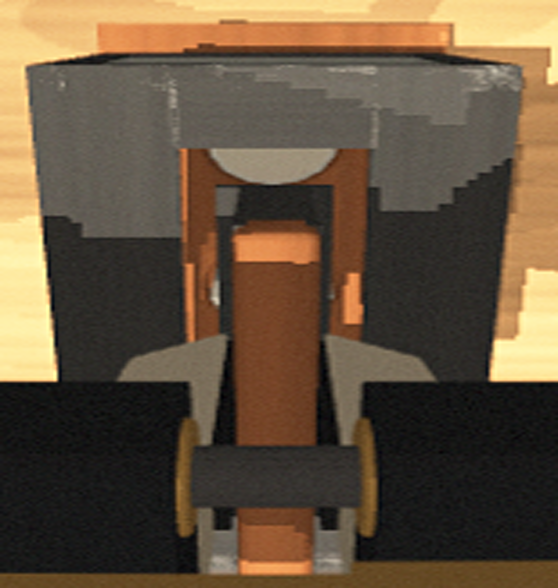

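Run:
```python
from h import *
import pickle
s=pickle.load(open("pics/t3.pkl","rb"));S=cam("scene")
def edge(P,Q): 
    a,b=proj(S,[P,Q]); return a,b,(b-a)[1]/(b-a)[0]
for pitch in (-1.5,0,1.5):
    M=R.from_euler('xyz',[0,pitch,.95],degrees=True).as_matrix();hc=s['ee_pos']+[0.0004,0,.019]
    o=[]
    for z in (.09,0):
        P=hc+M@[.075,.04,z-.125];Q=hc+M@[-.075,.04,z-.125];o.append(edge(P,Q)[2])
    P=hc+M@[.075,.04,-.035];Q=hc+M@[.075,.04,-.125];a,b=proj(S,[P,Q]);o.append((b-a)[0]/(b-a)[1])
    P=hc+M@[-.075,.04,-.035];Q=hc+M@[-.075,.04,-.125];a,b=proj(S,[P,Q]);o.append((b-a)[0]/(b-a)[1])
    print(pitch,np.round(o,4))
    print(((proj(S,[hc+M@[x,.04,z-.125] for x in(.075,-.075) for z in (.09,0)])-[150,100]+.4)*3.9).round(0).tolist())
M=R.from_euler('z',1,degrees=True).as_matrix()
print("base",edge(M@[.085,.05,.024]+[.5563,-.1113,0],M@[-.085,.05,.024]+[.5563,-.1113,0]))
a=cv2.imread("pics/t2.png");c=cv2.resize(a[140:215,195:265],None,fx=8,fy=8,interpolation=2);cv2.imwrite("pics/t2y.png",c)
```

```text
-1.5 [-0.5777 -0.6544  0.0534 -0.0056]
[[279.0, 320.0], [285.0, 432.0], [420.0, 238.0], [420.0, 344.0]]
0 [-0.6134 -0.6888  0.0746  0.0124]
[[280.0, 322.0], [288.0, 433.0], [421.0, 235.0], [422.0, 340.0]]
1.5 [-0.6493 -0.7233  0.0964  0.0308]
[[281.0, 324.0], [291.0, 433.0], [422.0, 232.0], [425.0, 336.0]]
base (array([224.67515158, 227.60363607]), array([262.52829167, 199.78341239]), np.float64(-0.7349515419183883))
```

View pics/t2y.png

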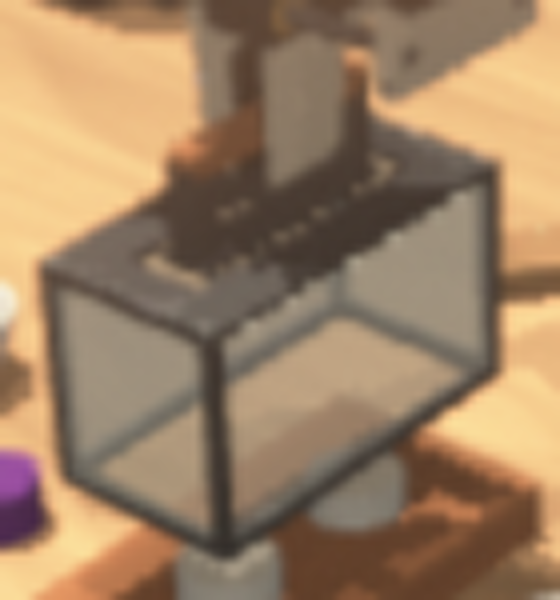

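Run:
```python
from h import *
S=cam("scene")
a=cv2.imread("pics/scene0.png");c=cv2.resize(a[220:305,310:385],None,fx=7,fy=7,interpolation=2);cv2.imwrite("pics/s0y.png",c)
M=R.from_euler('z',3.5,degrees=True).as_matrix()
for z in(.09,0):
  print(((proj(S,[M@[x,.04,z]+[.58,.28,0] for x in(.075,-.075)])-[310,220]+.4)*7).round(0).tolist())
for p in (-1,1):
  M=R.from_euler('xyz',[0,p,3.5],degrees=True).as_matrix()
  for z in(.09,0):
    print(p,((proj(S,[M@[x,.04,z]+[.58,.28,0] for x in(.075,-.075)])-[310,220]+.4)*7).round(0).tolist())
```

```text
[[293.0, 395.0], [475.0, 130.0]]
[[255.0, 591.0], [432.0, 322.0]]
-1 [[296.0, 389.0], [476.0, 131.0]]
-1 [[256.0, 588.0], [432.0, 324.0]]
1 [[290.0, 401.0], [474.0, 130.0]]
1 [[255.0, 594.0], [433.0, 319.0]]
```

View pics/s0y.png

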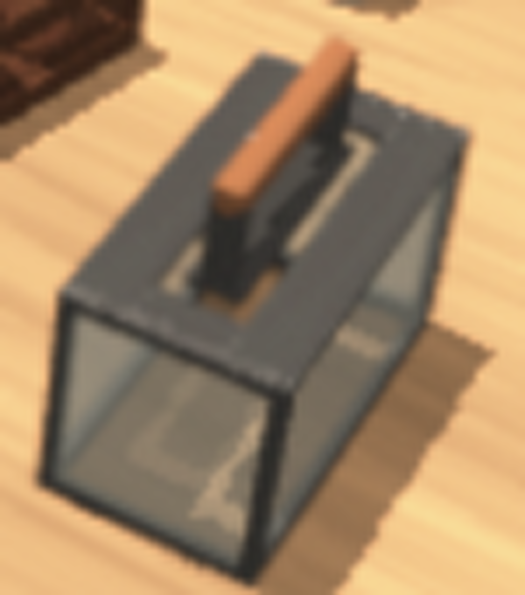

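>>> jog_arm --pt "0 -0.0008 -0.005 0" --pt "0 -0.0008 -0.012 0" --pt "0 -0.0008 -0.02 0" --pt "0 -0.0008 -0.025 0" --pt "0 -0.0008 -0.0275 0" --pt "0 -0.0008 -0.0275 0" --pt "0 -0.0008 -0.0275 0" --pt "0 -0.0008 -0.0275 0" --pt "0 -0.0008 -0.0275 0" --pt "0 -0.0008 -0.0275 0" --pt "0 -0.0008 -0.0275 0"

```text
time: 26.58
ee_pos: [0.5561, -0.1112, 0.1504]
tcp_rot: [-90.0, -0.0, 1.0]
ft_force: [0.5, 0.0, -2.6]
opening: 0.13
```

```bash
python3 shot.py u1 side; python3 shot.py u2 scene;python3 shot.py u3 wrist; python3 -c "
import cv2
a=cv2.imread('pics/u1.png');cv2.imwrite('pics/u1z.png',cv2.resize(a[160:270,220:320],None,fx=5.4,fy=5.4,interpolation=2))
a=cv2.imread('pics/u2.png');cv2.imwrite('pics/u2z.png',cv2.resize(a[150:235,190:275],None,fx=7,fy=7,interpolation=2))"
```

```text
26.575 [ 0.55613041 -0.11117373  0.15037717] [-8.99958344e+01 -5.99604116e-03  9.75745950e-01] [-0.   0.1 -0.   0.  -0.   0.1] [ 0.5  0.  -2.6] 0.1297722634031553
26.625 [ 0.55613092 -0.11116289  0.15035381] [-8.99963174e+01 -4.45884241e-03  9.77002593e-01] [-0.1 -0.1 -0.  -0.  -0.1 -0.1] [ 0.1 -0.4 -2.6] 0.1257782125690934
26.675 [ 0.55610293 -0.11116046  0.15032533] [-8.99934992e+01  1.88163851e-03  9.74931715e-01] [ 0.   0.   0.   0.   0.  -0.1] [-0.  -0.2 -4.2] 0.12748115628966275
```

View pics/u1z.png

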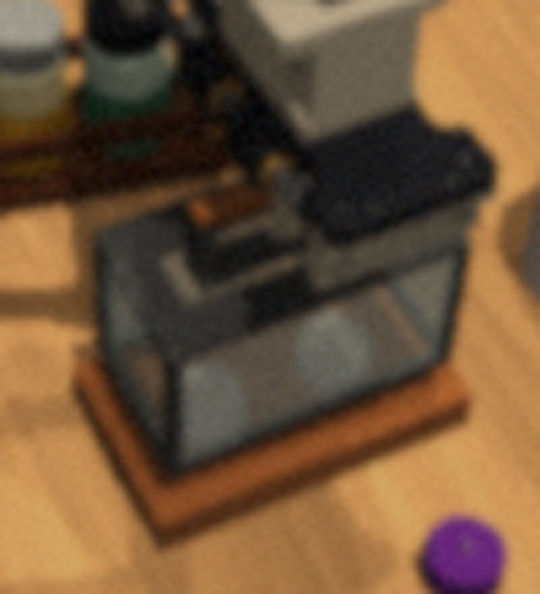

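View pics/u2z.png

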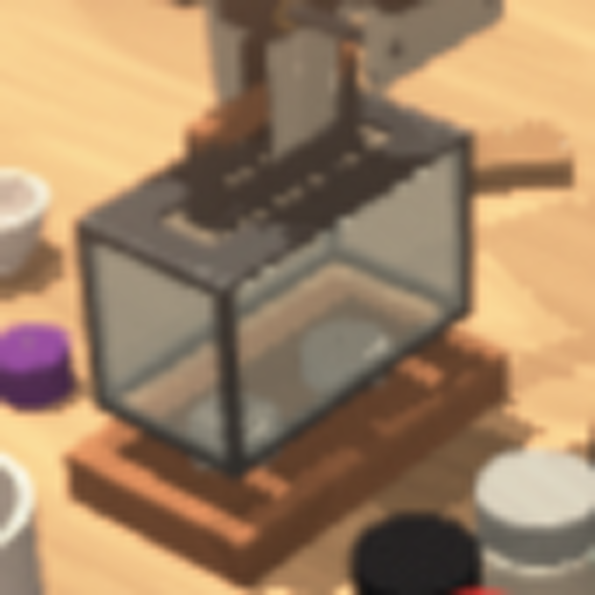

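View pics/u3_x.png

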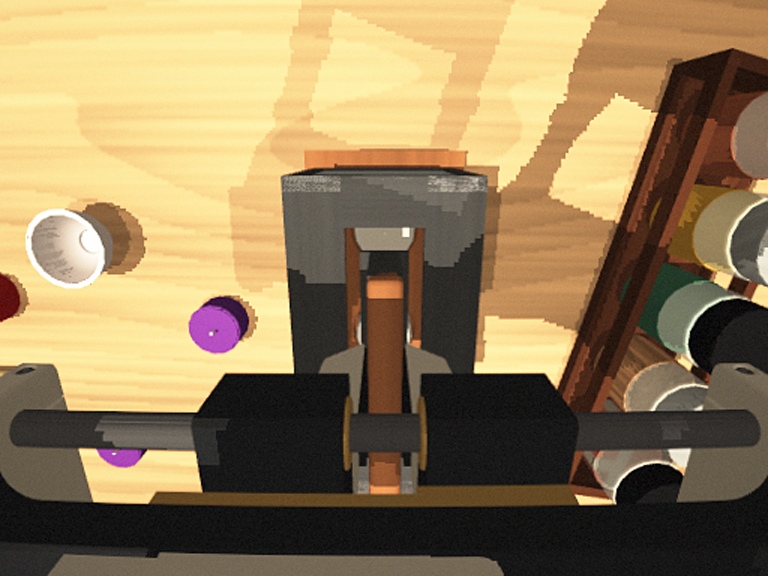

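Run:
```python
from h import *
import pickle
np.set_printoptions(precision=4,suppress=True)
S=cam("scene");D=cam("side");s=pickle.load(open("pics/u3.pkl","rb"));W=cam("wrist",s)
g=lambda x,y:np.array([190+x/7-.4,150+y/7-.4]);k=lambda x,y:np.array([220+x/5.4-.4,160+y/5.4-.4]);w=lambda x,y:np.array([x/1.5-.3,y/1.5-.3])
for n,a,b in [("rim fr",(100,405),(452,362)),("rim nl",(468,313),(108,365)),("roof fr",(82,228),(464,250)),("roof nl",(468,140),(98,235)),("base fr",(68,460),(466,388)),("base nl",(507,355),(80,375))]:
    print(n,tri([(S,g(*a)),(D,k(*b))]))
zr=s['ee_pos'][2]-.1057+.09
r=np.array([atz(W,w(*p),zr) for p in [(282,177),(488,177)]]);b=np.array([atz(W,w(*p),.024) for p in [(304,151),(466,151)]])
print("roof near",r,r.mean(0),"base near",b,b.mean(0))
```

```text
rim fr (array([ 0.631 , -0.151 ,  0.0459]), [array([-0.6,  0.1]), array([-0.7, -0.2])])
rim nl (array([ 0.4818, -0.0801,  0.0418]), [array([-0.8,  0.2]), array([-0.9, -0.3])])
roof fr (array([ 0.6286, -0.1499,  0.1303]), [array([ 0.1, -0. ]), array([0.1, 0. ])])
roof nl (array([ 0.4837, -0.0741,  0.1312]), [array([-0.,  0.]), array([-0.1, -0. ])])
base fr (array([ 0.6427, -0.1562,  0.0228]), [array([ 0.5, -0.1]), array([0.5, 0.1])])
base nl (array([ 0.4726, -0.066 ,  0.021 ]), [array([-0.8,  0.2]), array([-0.8, -0.3])])
roof near [[ 0.4826 -0.1516  0.1346]
 [ 0.4812 -0.0722  0.1346]] [ 0.4819 -0.1119  0.1346] base near [[ 0.4732 -0.1623  0.024 ]
 [ 0.4715 -0.0617  0.024 ]] [ 0.4723 -0.112   0.024 ]
```

```bash
python3 -c "
from cell import manip
print(manip.close_job(), manip.sense()['time'])"
```

```text
the job is handed in; nothing more can be done
the job is handed in; nothing more can be done
```

The lantern is ready to light: both white tea lights are in the base's pockets, and the arm is holding the shade level about 2 cm above it. I handed the job in at about 27 s of the 72 s allowed; no verdict came back.

- **Tea lights:** both sit flat in the pockets, one in each. The check pictures show the lights centred in their pockets to within about 1 mm and at the right height.
- **Carry:** I held the shade by its handle at 45 N. Its rim was about 18 cm up as it crossed the 10.5 cm rack. No contact showed in the force readings at the stops, but I took no pictures during the crossing.
- **Final position:** two-camera measurements put the rim at 42–46 mm above the table, so about 18–22 mm over the base top. The wrist picture puts it within about 0.5 mm of the base's centre and within about 0.2° in rotation. It is clear of the base and the tea lights.
- **Other objects:** I did not touch anything else on the table.

**Disagreements between checks:**
- **Camera offset:** the scene and side cameras disagreed by up to 13 mm early on, so I relied mainly on the wrist camera.
- **Levelness:** one rough fit from a blurry picture suggested the shade was tilted 1–2°. Edge comparisons and the final corner heights showed it level to within about 1°, so I did not correct it.

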